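Hold open the shutter of a bench light-curing box

TASK

Run a hand-held exposure on the light-curing box: on the key console press the square key fully down and let it up, then the round key in the same way, leaving the bar-shaped key alone. Then take the upright handle of the box's spring-return shutter slide, pull it out until its pointer arm is level with the index clamp on the bed, and keep it steady there for two seconds, finishing with the gripper still holding it at the mark, since it springs back if released. Do not knock the other things on the bench about.

Things in the scene. Friction and masses are not known exactly. Their poses are not given: they have to be found in the camera images.
- unit: Fixed light-curing box. Origin: on the bench under the shut shutter's handle. Its x points level from the handle into the box, y left, z up; the shutter pulls out along -x. Aluminium bed 120 mm wide, top 30 mm above the bench, from x = -130 to 70 mm; behind it a white housing 180 mm wide, 92 mm high, from x = 70 to 210 mm.
- shutter: Steel slide bar on the bed (26 mm wide, top 42 mm above the bench) with a black upright handle tab at its outer end and a thin pointer arm to the unit's +y. Origin and axes as unit when shut (it starts shut); moves along unit -x up to 95 mm, a stop beyond any mark. A spring pulls it back: 4.5 N shut, plus 0.9 N per 10 mm.
- handle (a point): Centre of the black upright handle tab: 14 mm thick along the pull (unit x), 44 mm wide (unit y), from 42 to 95 mm above the bench; this point is 68.5 mm up. 70 mm free between it and the housing when shut. On the bed beside it stand only the pointer arm and index, both under 45 mm high.
- pointer (a point): On top of the shutter's black pointer arm near its tip, on the arm's centre line. The arm is 8 mm wide (unit x) and reaches 45 mm out to unit +y from the slide's centre line; its top is 43 mm above the bench. In line with the handle's centre along the pull.
- mark (a point): Index line: top of the ridge of a small black index clamp (10 mm along the pull, 16 mm wide, 14 mm high) fixed on the bed at unit y = 54 mm, just outside the pointer's path (no contact). Axes as unit. A pull of 45 to 75 mm, different each time, brings the pointer level with it (same unit x).
- console: White key console, fixed, 90 x 200 x 35 mm; origin under its centre, long side along its own y. Three black 46 mm square housings, 12 mm high, stand on it in a row 60 mm apart, one key in each; which is where differs. Plain white caps stand 10 mm above the housings. It may be on either side, the curing box on the other.
- square (a joint): Spring key on a console: joint value is how far it is pressed, 0 = up, 0.006 m = fully down. It starts at 1.5 N and bottoms at about 5 N; pressed past 4.5 mm counts. It springs up when let go. Square cap, 24 x 24 mm: press first.
- square_top (a point): Centre of the top of the square key, 57 mm above the bench when up.
- round (a joint): Spring key on a console: joint value is how far it is pressed, 0 = up, 0.006 m = fully down. It starts at 1.5 N and bottoms at about 5 N; pressed past 4.5 mm counts. It springs up when let go. Round cap, 26 mm across: press second.
- round_top (a point): Centre of the top of the round key, 57 mm above the bench when up.
- bar (a joint): Spring key on a console: joint value is how far it is pressed, 0 = up, 0.006 m = fully down. It starts at 1.5 N and bottoms at about 5 N; pressed past 4.5 mm counts. It springs up when let go. Narrow bar cap, 38 x 12 mm, long side across the row: not to be pressed.
- bar_top (a point): Centre of the top of the bar key, 57 mm above the bench when up.
- cast: Loose white plaster dental cast, about 56 x 56 x 31 mm, origin under its centre: leave alone.
- cup: Loose steel cup, 48 mm wide, 50 mm high, beside the shutter bed: leave alone.
- brush: Loose brush 130 mm long lying in front of the console: leave alone.
- squeeze: Loose white bottle, 56 mm wide, 140 mm high, on the left: leave alone.
- jar: Loose amber jar, 60 mm wide, 70 mm high, on the right: leave alone.

How it is judged:
On the way, in this order (a step that is already met when the one before it is completed fails the run):
1. the square key is pressed fully down, the round key up (value of joint square above 0.0045 m and value of joint round below 0.0015 m), for 0.05 s.
2. then the round key is pressed fully down, the square key up again (value of joint round above 0.0045 m and value of joint square below 0.0015 m), for 0.05 s.
3. then the shutter is held by the fingers with its pointer at the mark for 1.5 s (x of pointer in the frame of mark between -0.005 and 0.005 m and contact force between the fingers and shutter above 2.5 N and linear speed of shutter below 0.01 m/s), for 1.5 s.
At the end, for the whole second after the job is handed in: The shutter's pointer stands within 5 mm of the index line along the pull and still (under 10 mm/s), the fingers holding it (contact over 2.5 N) with nothing else leaning on it, and all three keys are up (within 1.5 mm) (all of step 3 and value of joint each of square, round, bar below 0.0015 m and contact force between shutter and cast below 0.3 N and contact force between shutter and cup below 0.3 N and contact force between shutter and brush below 0.3 N and contact force between shutter and squeeze below 0.3 N and contact force between shutter and jar below 0.3 N); the arm keeps its last pose, push and grip.
It fails at once if the bar key is pressed (over 3 mm) (value of joint bar above 0.003 m).
It fails at once if two keys are down at once (value of joint each of square, round above 0.003 m).
It fails at once if a loose bystander is shifted by more than 30 mm or tipped over (distance of any of cast, cup, brush, squeeze, jar from where it was at the start of the episode above 0.03 m or angle between any of cup, squeeze, jar, cast's own z axis and vertical above 0.6 rad).
It also fails if it takes over 61 s, if anything falls off the work surface, if the arm or the gripper's body presses on something with over 40 N, if the wrist force passes 120 N, or if a joint passes its speed limit or range.

ROBOT

A 7-joint arm with a two-finger parallel gripper is mounted at the origin on the work surface. World frame = base frame: x ahead of the robot, y to its left, z up, the work surface at z = 0. Lengths are in m, angles in rad, forces in N, time in s.
With the tool pointing down it reaches from about 0.4 to 0.85 m from the base axis. Payload 10.4 kg.
Tool frame: the origin (TCP) lies on the centre line of the jaws, within the pads' length; the fingertips stand robot.nose_length ahead of it and the grasp point (between the pads) lies 3 mm ahead of it (robot.nose_length is the distance from the TCP to the fingertips, in m); z points along the fingers, y is the line along which they close (so a half turn about z gives the same grasp; the last joint's range is limited). The gripper opens to 87 mm and grips with 3 to 60 N. Pads are 19 mm wide; open, the fingers measure 117 mm over their backs; the gripper's body (75 mm by 190 mm) begins 51 mm behind the grasp point.
Start: joints at [1.127, 0.332, -0.065, 1.46, 0.022, 1.35, -0.088], TCP at [0.255, -0.57, 0.245] pointing down, gripper open.
Joint ranges: [-2.6, 2.6], [-0.5, 2.12], [-1.47, 1.34], [0.16, 2.42], [-1.27, 4.41], [0.06, 2.06], [-2.6, 2.6]. Speed limits (rad/s): [2.22, 2.22, 2.79, 2.79, 3.14, 3.14, 3.14].

INTERFACE

Orientations are given as a 3x3 rotation matrix whose columns are the frame's x, y, z axes.
In Python, from bench import robot gives the robot as it stands. Calls block until the motion is done:
- robot.move_pose(position, orientation): joint-space move of the TCP to a pose.
- robot.move_l(position, attitude=None, velocity=0.15): straight line of the TCP; attitude=None keeps the orientation; velocity is the mean speed in m/s.
- robot.move_j(angles): joint-space move.
- robot.move_gripper(opening): opening from 0.0 (shut) to 1.0 (fully open); the grip force is fixed at half the most; returns when the fingers have stopped.
- robot.pause(seconds).
- robot.solve_ik(position, orientation): joint angles nearest the present ones, or None.
- robot.get_state(): the state.
- robot.snapshot(name): name is "scene" or "side" or "wrist"; returns the picture (400x640x3 uint8, red, green, blue); there is no depth.
- robot.camera_info(name): a dict with "intrinsics" (3x3 intrinsics, pixels), "extrinsics" (4x4, takes a point from camera to world coordinates); the wrist camera has in their place "mount" (4x4, takes a point from camera to tool coordinates, whose origin is the TCP and whose axes are the flange's). Camera axes: x right, y down, z forward; pixel columns grow to the right and rows downward; lengths in m; the calibration is good to about 2 mm. A picture is of the moment at which its call begins: read the wrist's pose just before it. camera_info takes no time and is no camera call.
A pose or a line that the arm cannot do raises robot.IKError and nothing moves.
- robot.sign_off(): hands the job in; it is judged then, once.
The state is a dict: "clock": time; "qpos": joint angles; "qvel": joint speeds; "tau": joint torques, N m; "position": TCP position; "tcp_rot": TCP orientation; "ft_force": force on the tool from outside, world axes, zero at the start; "wrist_torque": the same for the moment, N m; "gripper_width": opening from 0.0 (shut) to 1.0 (fully open); "grasp_force": force on a finger pad.
Only numpy, scipy, OpenCV 4.12 (cv2) and the standard library are available. Lean on these libraries where they do the work, as an engineer would, in place of code of your own. Each camera call takes 0.05 s, during which the arm holds its last target. There are 200 camera calls.

## Working session

There is one attempt and no reset: what is moved stays moved. The work goes in short steps, each a Python script; the robot and the scene stay as the last script left them, time stands still between calls to the robot, and variables do not carry over. Pictures are saved under pics/ and viewed, at most 10 in all, crops included, and the job is handed in when it is done.

```bash
mkdir -p pics; ls; python3 - <<'E'
from bench import robot
import cv2,numpy as np
for n in ["scene","side"]:
    cv2.imwrite(f"pics/{n}0.png",robot.snapshot(n)[:,:,::-1])
    c=robot.camera_info(n);print(n,c["intrinsics"],np.round(c["extrinsics"],4).tolist())
print(robot.camera_info("wrist"));print(robot.nose_length);s=robot.get_state();print(s)
E
```

```text
pics
scene [[370.5573805    0.         319.05047052]
 [  0.         370.5573805  193.31719699]
 [  0.           0.           1.        ]] [[0.5168, 0.5545, -0.6523, 1.1846], [0.8561, -0.329, 0.3985, -0.4187], [0.0064, -0.7644, -0.6448, 0.7709], [0.0, 0.0, 0.0, 1.0]]
side [[436.73775962   0.         311.7620032 ]
 [  0.         436.73775962 203.57869704]
 [  0.           0.           1.        ]] [[-0.7297, -0.4826, 0.4844, -0.1976], [-0.6838, 0.5104, -0.5215, 0.7647], [0.0045, -0.7118, -0.7024, 1.1015], [0.0, 0.0, 0.0, 1.0]]
{'intrinsics': array([[289.84025698,   0.        , 320.59048521],
       [  0.        , 289.84025698, 197.2062989 ],
       [  0.        ,   0.        ,   1.        ]]), 'mount': array([[ 9.00094312e-04, -9.54043132e-01, -2.99667970e-01,
         8.31719463e-02],
       [ 9.99999274e-01,  6.18811450e-04,  1.03354671e-03,
        -6.54332710e-04],
       [-8.00610171e-04, -2.99668683e-01,  9.54042997e-01,
        -1.40352348e-01],
       [ 0.00000000e+00,  0.00000000e+00,  0.00000000e+00,
         1.00000000e+00]])}
0.022
{'clock': 0.1, 'qpos': array([ 1.12740823,  0.33281285, -0.06468926,  1.46082167,  0.02163658,
        1.34987294, -0.08848748]), 'qvel': array([ 0.00070441, -0.00215718, -0.00062169, -0.00121671, -0.00109653,
       -0.00092875, -0.0011033 ]), 'tau': array([-3.63255640e-04, -6.24552441e+01,  2.41790107e-02, -3.90720606e+01,
       -6.14380999e-02,  3.66222498e-02,  4.38224799e-05]), 'position': array([ 0.25516282, -0.57021902,  0.24384787]), 'tcp_rot': array([[ 9.12755484e-01,  4.08505924e-01, -5.79973453e-04],
       [ 4.08506325e-01, -9.12754860e-01,  1.07167209e-03],
       [-9.15891912e-05, -1.21509740e-03, -9.99999258e-01]]), 'ft_force': array([0.12490904, 0.58855155, 0.42612526]), 'wrist_torque': array([-0.00720721, -0.02280704, -0.00531272]), 'grasp_force': 0.0, 'gripper_width': 0.998263182475519}
```

View pics/scene0.png

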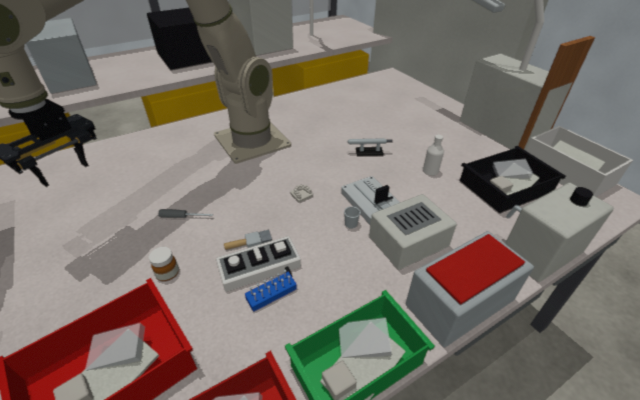

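View pics/side0.png

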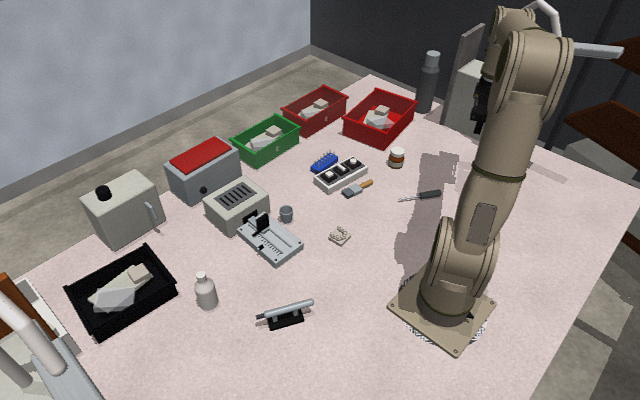

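Scene view: the console is at about (259,260), with keys at (236,261), (258,253) and (280,244). The curing box is at (410,225), its handle at (382,192), the cup at (352,216) and the cast at (301,193). In the side view the console is at (340,173) and the handle at (263,224), with its bed at (270,240). I'll place these roughly and go on to wrist views.

```bash
cat > h.py <<'E'
import numpy as np,cv2
from bench import robot
def cam(n,state=None):
    c=robot.camera_info(n);K=c["intrinsics"]
    if n!="wrist": return K,c["extrinsics"]
    s=state or robot.get_state();T=np.eye(4);T[:3,:3]=s["tcp_rot"];T[:3,3]=s["position"]
    return K,T@c["mount"]
def ray(kt,px):
    K,T=kt;d=T[:3,:3]@np.linalg.inv(K)@[px[0],px[1],1];return T[:3,3],d/np.linalg.norm(d)
def onz(kt,px,z):
    o,d=ray(kt,px);return o+d*(z-o[2])/d[2]
def tri(views): # [(kt,px)..] least-squares point, residual
    A=np.zeros((3,3));b=np.zeros(3)
    for kt,px in views:
        o,d=ray(kt,px);P=np.eye(3)-np.outer(d,d);A+=P;b+=P@o
    p=np.linalg.solve(A,b)
    return p,max(np.linalg.norm((np.eye(3)-np.outer(d,d))@(p-o)) for o,d in (ray(k,x) for k,x in views))
def down(yaw): # tool x at angle yaw, z down
    c,s=np.cos(yaw),np.sin(yaw);return np.array([[c,s,0],[s,-c,0],[0,0,-1.]])
E
python3 - <<'E'
from h import *
S,D=cam("scene"),cam("side")
r=lambda a:np.round(a,3)
for n,p,z in [("k1",(236,261),.057),("k2",(258,253),.057),("k3",(280,244),.057),("handle",(382,188),.09),("boxL",(377,217),.092),("cup",(352,210),.05),("cast",(301,190),.02),("jar",(162,252),.07),("bottle",(436,140),.14),("brushL",(226,244),.01),("brushR",(268,238),.01)]: print(n,r(onz(S,p,z)))
for n,p,z in [("k1",(352,160),.057),("k3",(328,176),.057),("handle",(263,216),.095)]: print(n,r(onz(D,p,z)))
s=cv2.imread("pics/scene0.png")[220:300,205:310];d=cv2.imread("pics/side0.png")[195:275,200:310]
a=cv2.resize(s,(640,488),interpolation=2);cv2.imwrite("pics/cs.png",a)
for name,p in [("con",(0.5,-0.2)),("unit",(.55,.1))]:
  for yaw in np.arange(-3,3.2,.5):
    q=robot.solve_ik([*p,.27],down(yaw));print(name,round(yaw,1),None if q is None else r(q))
E
```

```text
k1 [ 0.579 -0.286  0.057]
k2 [ 0.583 -0.229  0.057]
k3 [ 0.584 -0.168  0.057]
handle [0.569 0.172 0.09 ]
boxL [0.659 0.083 0.092]
cup [0.567 0.07  0.05 ]
cast [0.382 0.005 0.02 ]
jar [ 0.47  -0.434  0.07 ]
bottle [0.511 0.429 0.14 ]
brushL [ 0.469 -0.278  0.01 ]
brushR [ 0.507 -0.17   0.01 ]
k1 [ 0.573 -0.287  0.057]
k3 [ 0.577 -0.156  0.057]
handle [0.571 0.165 0.095]
con -3.0 [ 0.844  0.178 -0.615  1.626  0.105  1.371  1.929]
con -2.5 [ 1.315  0.351 -1.237  1.607  0.335  1.424  2.259]
con -2.0 None
con -1.5 [-0.714  0.216  1.169  1.697 -0.203  1.363 -2.582]
con -1.0 [ 0.554  0.144 -0.286  1.641  0.041  1.363 -2.308]
con -0.5 [ 0.583  0.147 -0.318  1.639  0.047  1.363 -1.812]
con 0.0 [ 0.613  0.15  -0.352  1.637  0.053  1.364 -1.316]
con 0.5 [ 0.635  0.152 -0.376  1.636  0.057  1.364 -0.819]
con 1.0 [ 0.69   0.157 -0.438  1.634  0.068  1.366 -0.328]
con 1.5 [ 0.745  0.164 -0.501  1.631  0.08   1.367  0.163]
con 2.0 [ 0.785  0.169 -0.546  1.629  0.09   1.369  0.656]
con 2.5 [ 0.792  0.17  -0.554  1.628  0.091  1.369  1.155]
con 3.0 [ 0.831  0.176 -0.599  1.627  0.101  1.37   1.648]
unit -3.0 [ 0.548  0.311 -0.98   1.562  0.261  1.408  1.26 ]
unit -2.5 [ 0.707  0.421 -1.238  1.556  0.399  1.451  1.661]
unit -2.0 [ 0.707  0.421 -1.238  1.556  0.399  1.451  2.161]
unit -1.5 [ 0.77   0.511 -1.379  1.554  0.503  1.493  2.587]
unit -1.0 [-1.215  0.306  1.169  1.646 -0.286  1.381 -2.579]
unit -0.5 [ 0.441  0.271 -0.834  1.566  0.202  1.394 -2.482]
unit 0.0 [ 0.488  0.287 -0.897  1.564  0.226  1.4   -1.999]
unit 0.5 [ 0.499  0.291 -0.912  1.564  0.232  1.401 -1.503]
unit 1.0 [ 0.495  0.289 -0.907  1.564  0.23   1.401 -1.001]
unit 1.5 [ 0.5    0.291 -0.913  1.564  0.232  1.401 -0.503]
unit 2.0 [ 0.505  0.293 -0.92   1.564  0.235  1.402 -0.005]
unit 2.5 [ 0.51   0.295 -0.927  1.563  0.238  1.403  0.493]
unit 3.0 [ 0.525  0.301 -0.948  1.563  0.247  1.405  0.987]
```

View pics/cs.png

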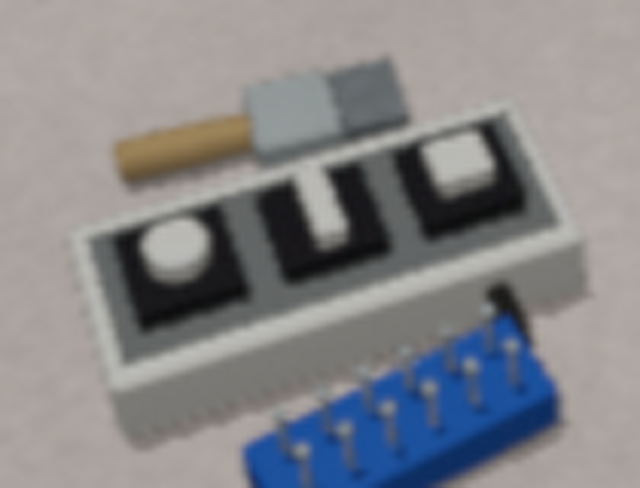

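The crop shows the round key at the -y end, the bar in the middle and the square at the +y end. Next: two wrist views over each station.

```bash
python3 - <<'E'
from h import *
import pickle
robot.move_gripper(0.0)
V={}
def shot(n):
    robot.pause(.2)
    s=robot.get_state();im=robot.snapshot("wrist");V[n]=(cam("wrist",s),im);cv2.imwrite(f"pics/{n}.png",im[:,:,::-1])
R=down(0.5)
robot.move_pose([.55,-.25,.25],R);shot("con1")
robot.move_l([.55,-.18,.25]);shot("con2")
robot.move_pose([.56,.13,.29],R);shot("u1")
robot.move_l([.50,.20,.29]);shot("u2")
pickle.dump(V,open("V.pkl","wb"));print(robot.get_state()["clock"])
cv2.imwrite("pics/m.png",cv2.resize(np.vstack([np.hstack([V[a][1],V[b][1]]) for a,b in (("con1","con2"),("u1","u2"))])[:,:,::-1],(800,500),interpolation=cv2.INTER_AREA))
E
```

```text
6.8
```

View pics/m.png

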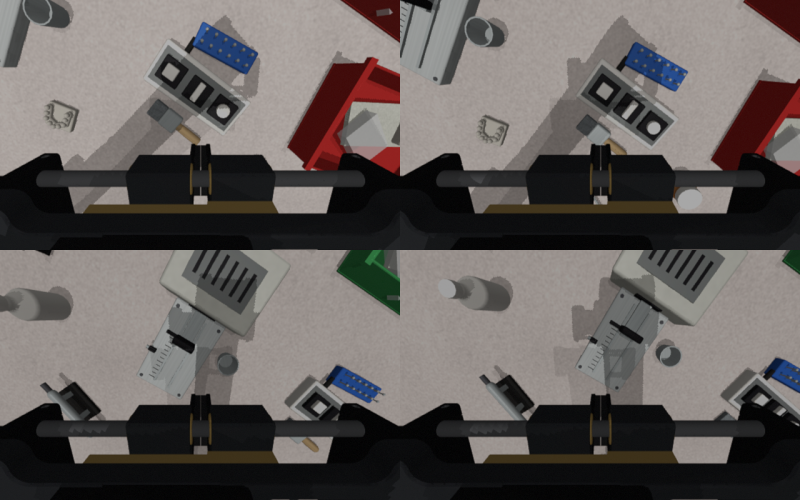

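Top row: the keys in con1 are at full-size (272,115), (315,144) and (357,178), and in con2 at (323,144) for the square and (406,205) for the round. Bottom row: the handle is at (288,146) in u1 and (360,130) in u2, and the clamp is at (243,157) and (304,147). Now I'll measure the keys with contours and look at the shutter enlarged.

```bash
python3 - <<'E'
from h import *
import pickle
V=pickle.load(open("V.pkl","rb"))
P={}
for n,g in (("con1",[(272,115),(315,144),(357,178)]),("con2",[(323,144),(365,174),(406,205)])):
    kt,im=V[n];gr=cv2.cvtColor(im,cv2.COLOR_RGB2GRAY)
    m=(gr>135).astype(np.uint8)
    N,L,st,ce=cv2.connectedComponentsWithStats(m)
    P[n]=[]
    for p in g:
        i=min((i for i in range(1,N) if 60<st[i,4]<3000),key=lambda i:np.hypot(*(ce[i]-p)))
        print(n,p,ce[i].round(1),st[i].tolist(),onz(kt,ce[i],.057).round(4));P[n].append(ce[i])
for a,b in zip(P["con1"],P["con2"]):
    p,r=tri([(V["con1"][0],a),(V["con2"][0],b)]);print(p.round(4),r.round(4))
a=cv2.resize(V["u1"][1][90:240,200:400],(800,600),interpolation=2)[:,:,::-1]
b=cv2.resize(V["u2"][1][60:210,260:460],(800,600),interpolation=2)[:,:,::-1]
cv2.imwrite("pics/ua.png",a);cv2.imwrite("pics/ub.png",b)
E
```

```text
con1 (272, 115) [272.3 114.9] [260, 102, 26, 27, 383] [ 0.5888 -0.1685  0.057 ]
con1 (315, 144) [316.8 146.5] [307, 133, 21, 29, 230] [ 0.5818 -0.2282  0.057 ]
con1 (357, 178) [356.7 179.5] [347, 172, 21, 17, 270] [ 0.5702 -0.2881  0.057 ]
con2 (323, 144) [327.4 142.8] [316, 134, 24, 17, 209] [ 0.5914 -0.1671  0.057 ]
con2 (365, 174) [366.3 178.3] [355, 168, 25, 23, 235] [ 0.5772 -0.2275  0.057 ]
con2 (406, 205) [405.9 204.8] [396, 196, 21, 19, 299] [ 0.5718 -0.287   0.057 ]
[ 0.5895 -0.1676  0.0505] 0.0013
[ 0.5792 -0.2282  0.055 ] 0.0023
[ 0.5703 -0.2891  0.0525] 0.0008
```

View pics/ua.png

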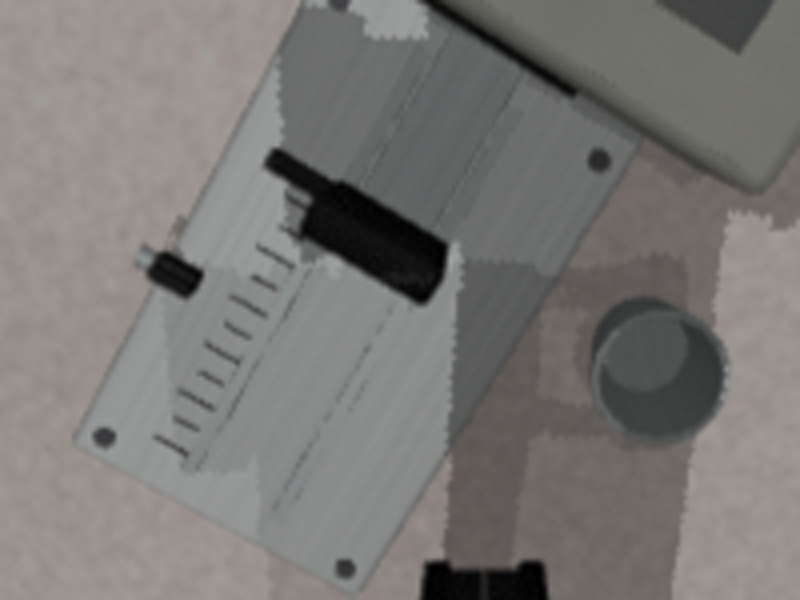

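View pics/ub.png

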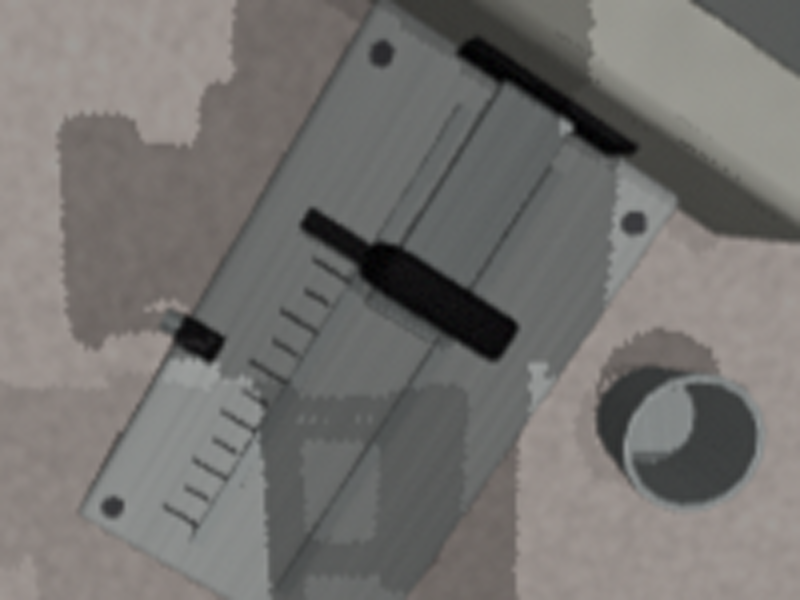

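In the crops, the pointer arm tip is at ua (276,160) / ub (311,218), the clamp at ua (175,273) / ub (200,338), the bolts at ua (104,437), (345,568), (598,160) / ub (112,506), (381,53), (633,222), and the handle is the large black bar. I'll triangulate these and press the keys in the same step.

```bash
python3 - <<'E'
from h import *
import pickle
V=pickle.load(open("V.pkl","rb"))
A=lambda p:(V["u1"][0],np.array(p)/4+[200-.375,90-.375])
B=lambda p:(V["u2"][0],np.array(p)/4+[260-.375,60-.375])
for n,a,b,z in [("tip",(276,160),(311,218),.043),("clamp",(175,273),(200,338),.044),("boltFL",(104,437),(112,506),.03),("boltBR",(598,160),(633,222),.03),("boltFR",(345,568),None,.03),("boltBL",(338,0),(381,53),.03),("bedLf",(75,437),(80,512),.03),("handle",(377,243),(443,302),.08),
 ("tabL",(345,183),(385,243),.095),("tabR",(447,245),(517,320),.095)]:
    print(n,onz(*A(a),z)[:2].round(4),b and onz(*B(b),z)[:2].round(4),b and [np.round(x,4) for x in tri([A(a),B(b)])])
# keys
R=down(1.5)
for n,p in (("sq",(.589,-.168)),("rd",(.571,-.2875))):
    robot.move_pose([*p,.13],R);robot.move_l([*p,.082],velocity=.1)
    f0=robot.get_state()["ft_force"][2]
    for z in (.0785,.0765,.0745,.073,.072,.0715,.071,.0705):
        robot.move_l([*p,z],velocity=.04);robot.pause(.05)
        s=robot.get_state();f=s["ft_force"][2]-f0;print(n,z,s["position"].round(4),round(f,2))
        if f>7: break
    robot.pause(.15);robot.move_l([*p,.13],velocity=.15)
print(robot.get_state()["clock"])
E
```

```text
tip [0.5752 0.214 ] [0.5752 0.2156] [array([0.5748, 0.215 , 0.0379]), np.float64(0.0005)]
clamp [0.5258 0.2277] [0.5245 0.229 ] [array([0.5235, 0.2288, 0.0362]), np.float64(0.0001)]
boltFL [0.4548 0.228 ] [0.4551 0.2283] [array([0.4548, 0.2282, 0.0296]), np.float64(0.0002)]
boltBR [0.6251 0.1202] [0.6253 0.1202] [array([0.6252, 0.1204, 0.0306]), np.float64(0.0001)]
boltFR [0.4503 0.1282] None None
boltBL [0.6286 0.2197] [0.6299 0.2202] [array([0.6291, 0.2199, 0.0322]), np.float64(0.0006)]
bedLf [0.4498 0.2373] [0.4476 0.2374] [array([0.4463, 0.2378, 0.0239]), np.float64(0.0008)]
handle [0.5732 0.1725] [0.5729 0.1717] [array([0.5732, 0.1722, 0.0816]), np.float64(0.0004)]
tabL [0.5866 0.188 ] [0.579  0.1973] [array([0.5797, 0.1909, 0.0451]), np.float64(0.0001)]
tabR [0.5849 0.1543] [0.5787 0.1534] [array([0.5811, 0.1522, 0.0837]), np.float64(0.0027)]
sq 0.0785 [ 0.5895 -0.1681  0.0791] -0.04
sq 0.0765 [ 0.5894 -0.168   0.0768] 2.06
sq 0.0745 [ 0.5893 -0.1681  0.0747] 3.9
sq 0.073 [ 0.5893 -0.1681  0.0735] 6.5
sq 0.072 [ 0.5894 -0.1681  0.0733] 14.5
rd 0.0785 [ 0.5715 -0.2877  0.0791] 2.18
rd 0.0765 [ 0.5713 -0.2876  0.0768] 2.9
rd 0.0745 [ 0.5713 -0.2876  0.0747] 4.2
rd 0.073 [ 0.5713 -0.2876  0.0735] 6.73
rd 0.072 [ 0.5713 -0.2876  0.0734] 13.32
14.5
```

Both keys bottomed and came back up. Unit x is (0.9989,-0.0467), the handle is at about (0.573,0.1725) and the pull is about 51.5 mm. Now to grasp it, with a wrist picture before pulling.

```bash
python3 - <<'E'
from h import *
import pickle
R=down(np.arctan2(.9989,.0467));h=np.array([.573,.1725]);ux=np.array([.9989,-.0467])
st=lambda t:(lambda s:print(t,s["position"].round(4),s["ft_force"].round(2),round(s["gripper_width"],3),round(s["grasp_force"],1),round(s["clock"],1)))(robot.get_state())
robot.move_pose([.55,.0,.2],R)
robot.move_pose([*h,.18],R);robot.move_gripper(.55);st("above")
robot.move_l([*h,.075],velocity=.08);st("at")
robot.move_gripper(0.0);st("grip")
def shot(n):
    s=robot.get_state();im=robot.snapshot("wrist");V[n]=(cam("wrist",s),im);return im
V={};a=shot("g0")
p0=robot.get_state()["position"]
for d in (.02,.04,.0515):
    robot.move_l([*(p0[:2]-ux*d),p0[2]],velocity=.04);st(d)
robot.pause(.3);st("end");b=shot("g1")
pickle.dump(V,open("V2.pkl","wb"))
cv2.imwrite("pics/g.png",cv2.resize(np.vstack([a[:240],b[:240]])[:,:,::-1],(800,600)))
E
```

```text
above [0.573  0.1725 0.18  ] [ 0.71 -0.83 -0.37] 0.544 0.0 17.4
at [0.5734 0.1726 0.0756] [-0.41  0.24  0.38] 0.553 0.0 18.9
grip [0.5726 0.1725 0.075 ] [-3.78 -0.86  2.8 ] 0.163 30.0 19.5
0.02 [0.5536 0.1734 0.075 ] [ 6.18  0.87 -5.42] 0.158 30.0 20.2
0.04 [0.5339 0.1743 0.075 ] [ 7.89  1.88 -6.3 ] 0.162 30.0 20.9
0.0515 [0.5225 0.1748 0.075 ] [ 9.36  0.97 -7.85] 0.162 30.0 21.3
end [0.5226 0.1749 0.075 ] [ 9.28  1.66 -7.73] 0.157 30.0 21.6
```

View pics/g.png

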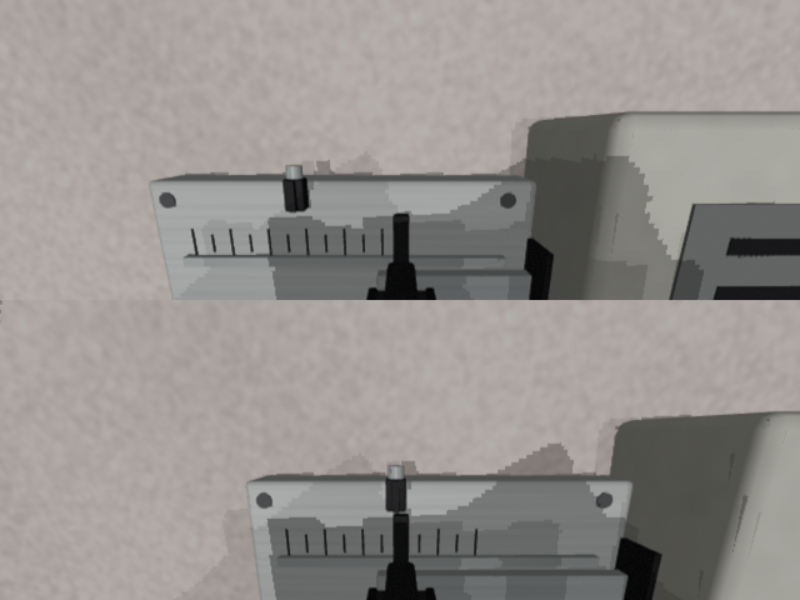

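After 50 mm of travel the clamp is at composite x≈396 and the pointer at x≈401, so the pointer is about 2 mm short of the mark. I'll measure this exactly and correct it.

```bash
cat > meas.py <<'E'
from h import *
ux=np.array([.9989,-.0467])
def gap(kt,im):
    g=cv2.cvtColor(im,cv2.COLOR_RGB2GRAY)
    def mid(r0,r1): # centre col of dark run near col 320
        o=[]
        for r in range(r0,r1):
            c=np.where(g[r,295:345]<45)[0]
            if len(c): o.append((295+(c[0]+c[-1])/2,r,len(c)))
        return np.array(o)
    c,p=mid(152,167),mid(176,192)
    print(c[::4].tolist(),p[::5].tolist())
    C=np.median([onz(kt,x[:2],.044)[:2]@ux for x in c]);P=np.median([onz(kt,x[:2],.043)[:2]@ux for x in p])
    return P-C   # >0: pull further
E
python3 - <<'E'
from meas import *
import pickle
g=gap(*pickle.load(open("V2.pkl","rb"))["g1"]);print("gap",g)
assert abs(g)<.006
p=robot.get_state()["position"]
# command offset: present lag ~1.5 mm short of commanded, so step from commanded target
t=np.array([.5726,.1725])-ux*(.0515+g)
robot.move_l([*t,.075],velocity=.02);robot.pause(.3)
s=robot.get_state();im=robot.snapshot("wrist");cv2.imwrite("pics/f.png",cv2.resize(im[100:250,220:420],(800,600))[:,:,::-1])
print(s["position"],s["grasp_force"],s["clock"]);print("gap",gap(cam("wrist",s),im))
E
```

```text
[[317.0, 152.0, 15.0], [317.0, 156.0, 15.0], [316.0, 160.0, 15.0], [316.0, 164.0, 15.0]] [[320.5, 176.0, 12.0], [320.5, 181.0, 12.0], [320.5, 186.0, 12.0], [320.0, 191.0, 14.0]]
gap 0.0026839024726461602
[0.52007036 0.17495587 0.07502273] 30.02642579318035 22.2667
[[321.0, 152.0, 15.0], [321.0, 156.0, 15.0], [321.0, 160.0, 15.0], [321.0, 164.0, 15.0]] [[320.5, 176.0, 12.0], [320.5, 181.0, 12.0], [320.5, 186.0, 12.0], [324.0, 191.0, 14.0]]
gap -0.0002933823223454368
```

View pics/f.png

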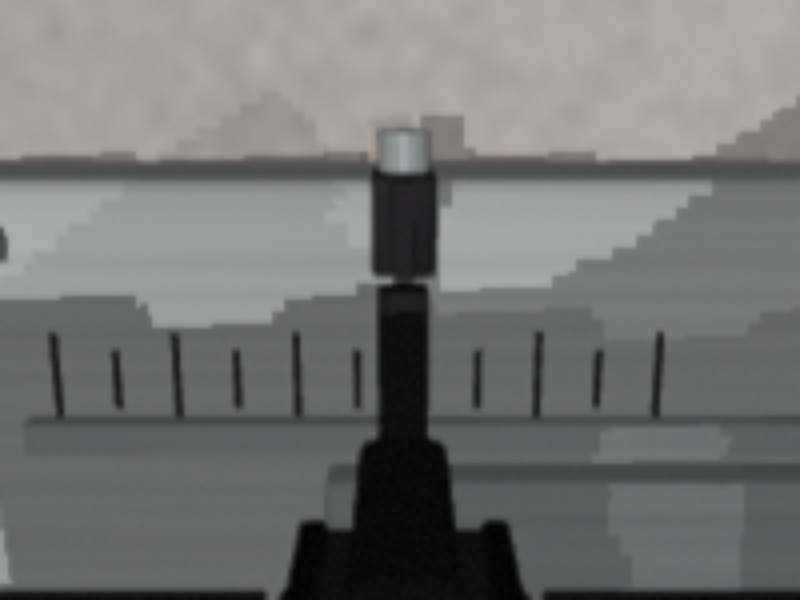

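The pointer arm (crop x≈403) is in line with the clamp ridge (x≈404), a gap of 0.3 mm, with the fingers holding the handle. I'll hold it there, check once more and hand in.

```bash
python3 - <<'E'
from meas import *
robot.pause(2.5)
s=robot.get_state();g=gap(cam("wrist",s),robot.snapshot("wrist"));print(g,s["position"],s["grasp_force"],s["clock"])
if abs(g)<.002: print(robot.sign_off())
E
```

```text
[[321.0, 152.0, 15.0], [321.0, 156.0, 15.0], [321.0, 160.0, 15.0], [321.0, 164.0, 15.0]] [[320.5, 176.0, 12.0], [320.5, 181.0, 12.0], [320.5, 186.0, 12.0], [324.0, 191.0, 14.0]]
-0.0002922941975398441 [0.52002745 0.17497217 0.07500123] 30.026515562503846 24.8167
the job is handed in; nothing more can be done
None
```

The job is handed in, result not reported back: I pressed the square key, then the round key, both to the bottom; the gripper then held the shutter about 0.3 mm from the mark for over two seconds and still holds it there, at about 25 s of the 61 s allowed.

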